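Mix a stain flask on the touch-run shaker

TASK

The amber flask of button stain has settled and needs mixing on the bench shaker. First turn the shaker's mode knob so that its red pointer line stands at the green mark (runs while pressed); then lift the amber flask, bulb down and upright, onto the shaker's sprung ring cradle and press it fully down to the bottom of the cradle's travel. Finish while still holding the flask pressed down there, pushing on the flask and not on the cradle, and leave the other things on the bench undisturbed.

Things in the scene. Friction and masses are not known exactly. Their poses are not given: they have to be found in the camera images.
- shaker: Bench shaker, fixed: pale low case 240 long (its x) x 150 wide (its y) x 62 mm high, flat grey deck; origin at the centre of its underside on the bench, z up. Mode knob on the deck at x = -75 mm (front), sprung ring cradle at x = +55 mm (back) over a dark round head plate 98 mm in diameter, 8 mm high.
- knob_grip (a point): On the upright axis of the light grey mode knob, 24 mm above the deck (86 mm above the bench), a good grip height. The knob: skirt 42 mm in diameter, 6 mm high, with a grip bar 40 long x 11 wide x 30 mm high above the deck. The point turns with the knob: its x axis lies along the bar, the way the red pointer line on top points (z up).
- mode_knob (a joint): Angle of the mode knob (rad), growing clockwise seen from above. Three click notches: 0 = white mark, off, pointer towards the cradle; +0.698 = orange mark, runs always; -0.698 = green mark, runs while pressed, on the shaker's +y side. About 0.07 N m to leave a notch; let go within 0.25 rad of one it snaps in. Stops 0.06 rad past the outer marks. Starts anywhere from off to orange.
- cradle_mouth (a point): Centre of the upper edge of the cradle's black rubber ring, 98 mm above the bench at rest; it goes down with the ring. Ring 68 mm outside, 48 mm inside diameter, 10 mm high, three spring cups around it at 40 mm radius, below its top. A flask's bulb sits on the inner edge, the flask's underside then about 8 mm below this point.
- cradle (a joint): How far the ring cradle is pressed down against its springs (m): 0 at rest, stop at 0.012. The springs push back with 3.6 N at rest (more than the flask's weight) rising to about 11 N at the stop.
- amber_flask: Amber-brown stain flask (loose, about 0.14 kg): flat-bottomed round flask, bulb 64 mm in diameter with its centre 28 mm above the underside, neck 23 mm in diameter from 58 to 100 mm above the underside, lip 28 mm in diameter from 100 to 105 mm, black stopper 25 mm in diameter up to 119 mm. Origin at the centre of its underside, z up along the neck.
- amber_flask_neck (a point): Point on the amber flask's axis in the neck, 84 mm above its underside, a good place to grip.
- green_flask: Green stain flask, same form and size as the amber one; not to be used. Origin at the centre of its underside.
- bench_clamp: Cast iron bench clamp with brass tommy bar gripping a pale shin bone, fixed, about 200 x 220 x 90 mm, the bone along its y; origin at the centre of its underside. Bystander.
- bow_drill: Bow drill with walnut handle lying flat, about 350 mm along its x and 160 mm along y, 30 mm high; origin on the bench at the middle of its string. Bystander.
- blank_tin: Open squat tin of bone blanks, 93 mm in diameter, 47 mm high; origin at the centre of its underside. Bystander.
- enamel_dish: White enamel dish with a few buttons in it, 133 mm in diameter, 31 mm high; origin at the centre of its underside. Bystander.
- dividers: Steel dividers lying flat, 170 mm along x and about 60 mm wide, 11 mm high; origin on the bench near their middle. Bystander.

How it is judged:
By the outcome, as a careful person would: the job done as asked, in the order asked, and still so for the second after the job is handed in, while the arm keeps its last pose, push and grip.
It also fails if it takes over 56 s, if anything falls off the work surface, if the arm or the gripper's body presses on something with over 40 N, if the wrist force passes 120 N, or if a joint passes its speed limit or range.

ROBOT

A 7-joint arm with a two-finger parallel gripper is mounted at the origin on the work surface. World frame = base frame: x ahead of the robot, y to its left, z up, the work surface at z = 0. Lengths are in m, angles in rad, forces in N, time in s.
With the tool pointing down it reaches from about 0.425 to 0.8 m from the base axis. Payload 8.3 kg.
Tool frame: the origin (TCP) lies at the very end of the fingers, on their centre line; the grasp point (between the pads) lies 19 mm behind it (bot.hold_point_z is the distance from the TCP to the grasp point, in m); z points along the fingers, y is the line along which they close (so a half turn about z gives the same grasp; the last joint's range is limited). The gripper opens to 85 mm and grips with 20 to 120 N. Pads are 22 mm wide; open, the fingers measure 114 mm over their backs; the gripper's body (76 mm by 85 mm) begins 54 mm behind the grasp point. The pads swing forward as they close: fully open they stand 13 mm farther back than shut.
Start: joints at [1.081, 0.383, 0.016, 1.37, -0.006, 1.388, -0.046], TCP at [0.259, -0.569, 0.231] pointing down, gripper open.
Joint ranges: [-2.95, 2.95], [-0.25, 2.06], [-1.52, 1.56], [0.18, 2.33], [-1.44, 4.58], [0.02, 2.06], [-3.01, 3.01]. Speed limits (rad/s): [2.39, 2.39, 3.01, 3.01, 3.14, 3.14, 3.14].

INTERFACE

Orientations are given as a rotation vector (axis times angle).
In Python, from bench import bot gives the robot as it stands. The module is installed in compiled form; this text tells all that it offers.
- The arm moves only by the tool jog_arm, never from a script. Its argument "steps" is a list of rows, each a list of 2 entries, a list of its own where there are three numbers: the shift along the world's x, y, z in mm, then the turn about the world's z in degrees. A call has exactly 8 rows; each row shifts and turns the commanded pose from where the row before left it; what a row does not reach is not made up. A row lasts 1/10 s, in which the tool goes at most 50 mm and 8.59 degrees, less where a joint would pass 70% of its speed; a pose out of reach is approached as far as the arm can. A call is refused whole if a number of a shift passes 50 or a number of a turn 8.59, either way. A call with a gripper value outside its range is refused whole. "jaw" is the closure, from -1 (fully open) to 1 (shut), set as the call begins (left out, the last holds). The fingers move at their own pace and stop on an object; the grip force is fixed at half the most. Time passes only in rows, so rows that do not move let the fingers close, or fill a call up. It gives the time, the measured TCP pose, the force, the opening and the grip force at its end, in the units of the state.
- bot.sense(): the state, without advancing time (a new reading comes with each control period).
- bot.get_image(name): name is "side" or "top"; returns a dict with "image" (480x640x3 uint8, blue, green, red), "fovy" (degrees; the focal length in pixels is half the picture's height over the tangent of half this angle, whatever the lens; pixels are square), "cx", "cy" (the principal point, pixels), "R" (3x3) and "t" (3): a world point X has camera coordinates R X + t. Camera axes: x right, y down, z forward; pixel columns grow to the right and rows downward; lengths in m; the calibration is good to about 2 mm. A picture is of the moment at which its call begins. There is no depth.
- bot.close_job(): hands the job in; it is judged then, once.
The state is a dict: "t": time; "joint_positions": joint angles; "joint_velocities": joint speeds; "joint_efforts": joint torques, N m; "tool_pos": TCP position; "tcp_rot": TCP orientation; "wrist_force": force on the tool from outside, world axes, zero at the start; "moment": the same for the moment, N m; "grip_width": finger opening in m; "grasp_force": force on a finger pad.
Only numpy, scipy, OpenCV 4.12 (cv2) and the standard library are available. Lean on these libraries where they do the work, as an engineer would, in place of code of your own. Each camera call takes 0.05 s, during which the arm holds its last target. There are 200 camera calls.

## Working session

There is one attempt and no reset: what is moved stays moved. The work goes in short steps, Python scripts to look and compute and a tool call to move; the robot and the scene stay as the last step left them, time stands still between calls to the robot, and variables do not carry over. Pictures are saved under pics/ and viewed, at most 10 in all, crops included, and the job is handed in when it is done.

Besides the shell and the picture viewer there is one more tool, called after ">>>" as a command line: name --argument value ..., lists and objects as JSON in quotes. jog_arm: Moves the arm, as the interface text tells. Its arguments: {"type":"object","properties":{"steps":{"type":"array"},"jaw":{"type":"number"}},"required":["steps"]}

```bash
mkdir -p pics; cat > h.py <<'E'
import numpy as np, cv2
from bench import bot
def K(d):
    f=240/np.tan(np.radians(d['fovy'])/2); return f,d['cx'],d['cy']
def proj(d,X):
    f,cx,cy=K(d); c=np.asarray(d['R'])@np.asarray(X,float)+np.asarray(d['t']); return np.array([cx+f*c[0]/c[2],cy+f*c[1]/c[2]])
def ray(d,u,v):
    f,cx,cy=K(d);R=np.asarray(d['R']);return -R.T@np.asarray(d['t']),R.T@np.array([(u-cx)/f,(v-cy)/f,1])
def atz(d,u,v,z):
    o,r=ray(d,u,v);return o+r*(z-o[2])/r[2]
E
python3 - <<'E'
from h import *
for n in('top','side'):
    d=bot.get_image(n);cv2.imwrite(f'pics/{n}0.png',d['image'])
    print(n,d['fovy'],d['cx'],d['cy'],ray(d,320,240))
    np.savez(f'{n}.npz',**d)
print(bot.sense(),bot.hold_point_z)
E
```

```text
top 49.57478201320742 316.5624036568291 238.04546784859573 (array([0.22092887, 0.02621107, 1.58243684]), array([ 1.88949272e-01,  3.43044696e-04, -9.82016268e-01]))
side 49.25470331038413 312.9578600223461 247.63655084273861 (array([-0.29214446, -1.06993362,  1.01970986]), array([ 0.51816156,  0.65785034, -0.54693255]))
{'t': 0.1, 'joint_positions': array([ 1.08107262,  0.38416017,  0.01636092,  1.37106452, -0.00632111,
        1.38822368, -0.04649105]), 'joint_velocities': array([ 0.000117  , -0.00244943, -0.0014274 , -0.00330322, -0.00101097,
       -0.00040789,  0.00019262]), 'joint_efforts': array([ 3.97810145e-03, -6.29126143e+01,  8.47947244e-01, -3.72758102e+01,
        1.68081903e-02,  1.04675294e-02, -1.50946794e-04]), 'tool_pos': array([ 0.25859179, -0.56847838,  0.23036796]), 'tcp_rot': array([-3.06856912e+00, -6.65126388e-01,  6.03540983e-04]), 'wrist_force': array([ 1.40117741, -1.55767394, -0.37437287]), 'moment': array([0.01387039, 0.01061173, 0.00236258]), 'grasp_force': 0.0, 'grip_width': 0.08548377844106879} 0.0187
```

View pics/top0.png

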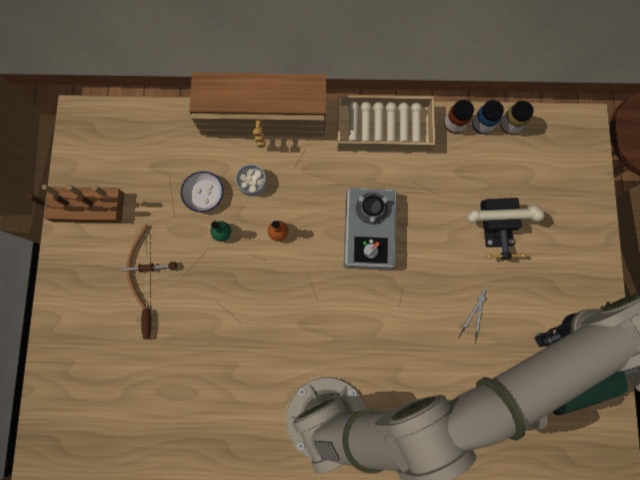

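View pics/side0.png

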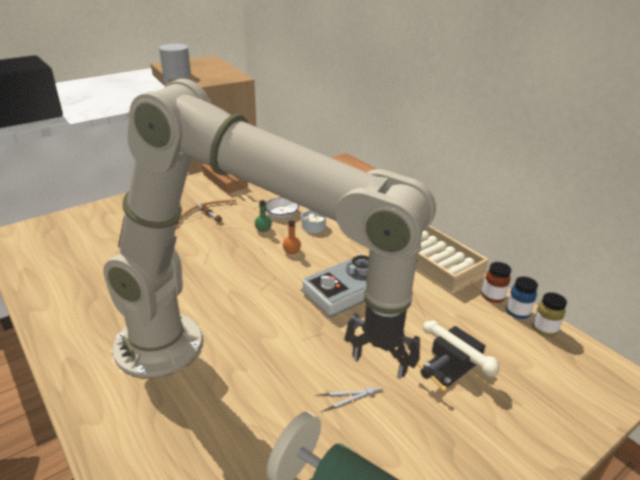

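The top picture shows the shaker around (371,229), with the knob near (371,250) and the cradle near (373,206). The amber flask is at (278,232) and the green one at (220,231). The side picture shows the same layout unobstructed. Next I'll enlarge crops.

```bash
python3 - <<'E'
from h import *
t=dict(np.load('top.npz'));s=dict(np.load('side.npz'))
a=cv2.resize(t['image'][180:280,250:410],None,fx=5,fy=5,interpolation=cv2.INTER_CUBIC)
cv2.imwrite('pics/tc.png',a)
b=cv2.resize(s['image'][205:325,265:395],None,fx=5,fy=5,interpolation=cv2.INTER_CUBIC)[:600]
cv2.imwrite('pics/sc.png',b)
for n,p,z in(('knob',(371,250),.09),('cr',(373,206),.098),('amb',(278,232),.05)): print(n,atz(t,*p,z))
E
```

```text
knob [ 0.48113    -0.12228649  0.09      ]
cr [ 0.61134142 -0.1275567   0.098     ]
amb [0.53802804 0.15368306 0.05      ]
```

View pics/tc.png

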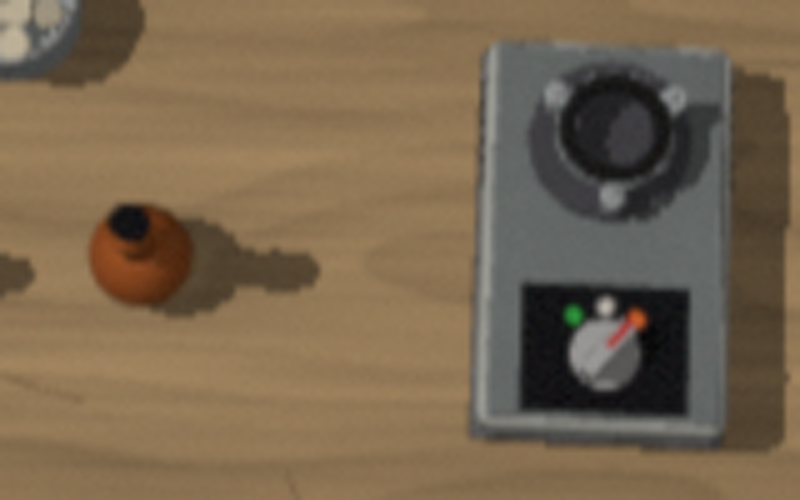

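View pics/sc.png

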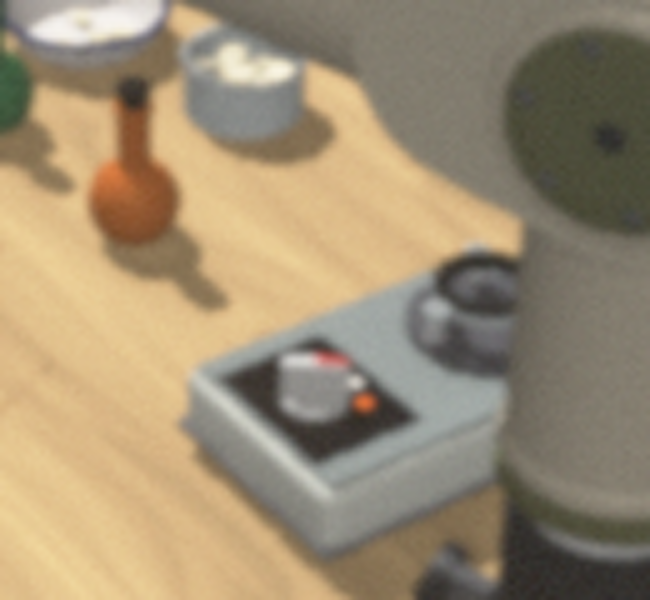

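```bash
python3 - <<'E'
from h import *
from scipy.optimize import least_squares as ls
t=dict(np.load('top.npz'));s=dict(np.load('side.npz'))
T=lambda x,y:np.array([(x+.5)/5-.5+250,(y+.5)/5-.5+180]); S=lambda x,y:np.array([(x+.5)/5-.5+265,(y+.5)/5-.5+205])
for n,p,z in(('ring',(615,128),.098),('knobskirt',(604,356),.068),('wht',(606,306),.062),('grn',(573,315),.062),('org',(638,319),.062),('tip',(634,319),.092),('tail',(612,345),.092),
 ('TL',(490,44),.062),('TR',(731,53),.062),('BR',(720,436),.062),('BL',(478,428),.062),('stop',(130,222),.117),('bulb',(141,254),.028)): print(n,atz(t,*T(*p),z).round(4))
print('side')
for n,p,z in(('ringcup',(490,280),.098),('wht',(356,383),.062),('org',(364,403),.062),('stop',(132,90),.117),('bulb',(134,200),.028),('knobtop',(310,360),.092)):print(n,atz(s,*S(*p),z).round(4))
obs=[(t,T(615,128),(.055,0,.098)),(t,T(490,44),(.12,.075,.062)),(t,T(731,53),(.12,-.075,.062)),(t,T(478,428),(-.12,.075,.062)),(t,T(720,436),(-.12,-.075,.062)),(t,T(604,356),(-.075,0,.07))]
def W(q,p):
    c,n=np.cos(q[2]),np.sin(q[2]);return np.array([q[0]+c*p[0]-n*p[1],q[1]+n*p[0]+c*p[1],p[2]])
r=ls(lambda q:np.concatenate([proj(d,W(q,p))-u for d,u,p in obs]),[.55,-.12,0])
print('pose',r.x,r.fun.round(2)); 
print('knob',W(r.x,(-.075,0,.086)),'cr',W(r.x,(.055,0,.098)))
f=ls(lambda q:np.concatenate([proj(d,(q[0],q[1],z))-u for d,u,z in[(t,T(130,222),.117),(t,T(141,254),.028),(s,S(132,90),.113),(s,S(134,200),.028)]]),[.54,.15])
print('flask',f.x,f.fun.round(2))
E
```

```text
ring [ 0.6138 -0.1264  0.098 ]
knobskirt [ 0.4825 -0.1227  0.068 ]
wht [ 0.5138 -0.1245  0.062 ]
grn [ 0.508  -0.1049  0.062 ]
org [ 0.5063 -0.1435  0.062 ]
tip [ 0.5006 -0.1378  0.092 ]
tail [ 0.485 -0.125  0.092]
TL [ 0.6746 -0.0543  0.062 ]
TR [ 0.6715 -0.2005  0.062 ]
BR [ 0.437  -0.1916  0.062 ]
BL [ 0.4391 -0.0489  0.062 ]
stop [0.5476 0.1558 0.117 ]
bulb [0.5476 0.1563 0.028 ]
side
ringcup [ 0.6179 -0.1271  0.098 ]
wht [ 0.5175 -0.1244  0.062 ]
org [ 0.5093 -0.1423  0.062 ]
stop [0.5482 0.1549 0.117 ]
bulb [0.5501 0.1562 0.028 ]
knobtop [ 0.4839 -0.1212  0.092 ]
pose [ 0.55648152 -0.12412207 -0.02729397] [-0.26  0.75 -0.6  -1.24  0.59 -0.9  -1.04  0.16  1.44  0.87 -0.15  0.22]
knob [ 0.48150946 -0.12207528  0.086     ] cr [ 0.61146104 -0.12562305  0.098     ]
flask [0.54856054 0.15624312] [-0.13 -0.31  0.03 -0.32 -0.12  0.83 -0.38  0.13]
```

Both cameras agree to about 3 mm:
- **Knob:** (0.482, -0.122), pointer at the orange mark, heading about -40°.
- **Cradle:** (0.613, -0.126).
- **Flask:** (0.5485, 0.156).

I'm moving to the knob.

>>> jog_arm --steps '[[[22,45,0],-8],[[22,45,0],-8],[[22,45,0],-8],[[22,45,0],-8],[[22,45,0],-8],[[22,45,0],-8],[[22,45,0],-8],[[22,45,0],-8]]' --jaw -1

```text
t: 0.9
tool_pos: [0.4267, -0.2264, 0.2312]
tcp_rot: [-2.983, 0.985, 0.0]
wrist_force: [0.5, -0.6, -0.2]
grip_width: 0.085
grasp_force: 0.0
```

>>> jog_arm --steps '[[[12,22,0],0],[[12,22,0],0],[[12,22,-10],0],[[11,20,-20],0],[[0,0,-30],0],[[0,0,-20],0],[[0,0,0],0],[[0,0,0],0]]'

```text
t: 1.7
tool_pos: [0.4732, -0.1423, 0.1516]
tcp_rot: [-2.985, 0.977, 0.001]
wrist_force: [0.3, 1.0, 0.5]
grip_width: 0.0853
grasp_force: 0.0
```

```bash
cat >> h.py <<'E'
def st():
    s=bot.sense();a=s['tcp_rot'];print(s['t'],s['tool_pos'].round(4),'head',np.degrees(2*np.arctan2(a[1],a[0])),s['grip_width'],s['grasp_force'],s['wrist_force'].round(2),s['moment'].round(3),s['joint_positions'].round(2))
def snap(n,x0,y0,w,h,k,name):
    d=bot.get_image(n);np.savez(f'{name}.npz',**d);cv2.imwrite(f'pics/{name}.png',cv2.resize(d['image'][y0:y0+h,x0:x0+w],None,fx=k,fy=k,interpolation=cv2.INTER_CUBIC))
E
python3 -c "
from h import *
st();snap('side',290,220,130,110,5,'s1')"
```

```text
1.7 [ 0.4732 -0.1423  0.1516] head 323.7424260998505 0.08526421554466385 0.0 [0.33 0.98 0.47] [-0.005 -0.027  0.018] [ 0.44  0.17 -0.24  1.83  0.04  1.15 -2.01]
```

View pics/s1.png

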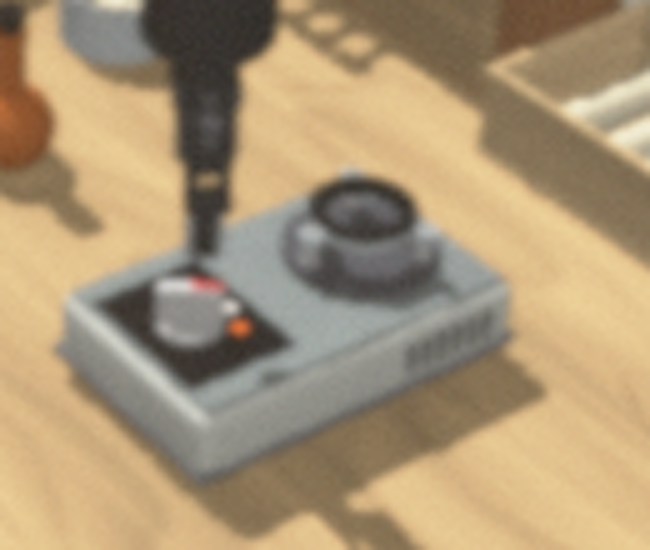

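The view shows the knob at about (190,290) and the ring's centre at about (362,210) in the crop. The gripper hangs just behind and above the knob, with the fingers lined up in the view.

```bash
python3 - <<'E'
from h import *
s=dict(np.load('s1.npz'));S=lambda x,y:((x+.5)/5-.5+290,(y+.5)/5-.5+220)
for n,p,z in(('ring',(362,211),.098),('wht',(230,307),.062),('org',(238,327),.062),('tip',(224,288),.092),('barfar',(158,282),.092),('knobtopc',(190,287),.092),('cornF',(207,417),.062),('cornL',(68,302),.062),('cornR',(507,292),.062)):print(n,atz(s,*S(*p),z).round(4))
E
```

```text
ring [ 0.6123 -0.1308  0.098 ]
wht [ 0.5176 -0.1233  0.062 ]
org [ 0.5094 -0.1412  0.062 ]
tip [ 0.5008 -0.1367  0.092 ]
barfar [ 0.4727 -0.1098  0.092 ]
knobtopc [ 0.4851 -0.1245  0.092 ]
cornF [ 0.4433 -0.1953  0.062 ]
cornL [ 0.4414 -0.0633  0.062 ]
cornR [ 0.6639 -0.2087  0.062 ]
```

>>> jog_arm --steps '[[[5,10,0],-2.5],[[6,10,0],-2.5],[[0,0,-15],0],[[0,0,-20],0],[[0,0,-20],0],[[0,0,-15],0],[[0,0,0],0],[[0,0,0],0]]'

```text
t: 2.55
tool_pos: [0.4851, -0.1226, 0.0827]
tcp_rot: [-2.94, 1.107, -0.003]
wrist_force: [-0.1, -0.6, -0.1]
grip_width: 0.0852
grasp_force: 0.0
```

```bash
python3 -c "
from h import *
st()"
```

```text
2.55 [ 0.4851 -0.1226  0.0827] head 318.730493031055 0.08524762305881768 0.0 [-0.1  -0.64 -0.06] [-0.012 -0.081  0.   ] [ 0.4   0.26 -0.24  1.89  0.07  1.   -2.17]
```

>>> jog_arm --steps '[[[-1,0,-5],0],[[0,0,-5],0],[[0,0,0],0],[[0,0,0],0],[[0,0,0],0],[[0,0,0],0],[[0,0,0],0],[[0,0,0],0]]'

```text
t: 3.35
tool_pos: [0.4834, -0.1223, 0.0714]
tcp_rot: [-2.94, 1.106, -0.0]
wrist_force: [-0.3, -0.1, -0.2]
grip_width: 0.0852
grasp_force: 0.0
```

>>> jog_arm --steps '[[[0,0,0],0],[[0,0,0],0],[[0,0,0],0],[[0,0,0],0],[[0,0,0],0],[[0,0,0],0],[[0,0,0],0],[[0,0,0],0]]' --jaw 1

```text
t: 4.15
tool_pos: [0.4848, -0.1207, 0.0717]
tcp_rot: [-2.939, 1.103, -0.003]
wrist_force: [4.3, 5.3, -0.8]
grip_width: 0.0094
grasp_force: 62.6
```

```bash
python3 -c "
from h import *
st()"
```

```text
4.15 [ 0.4848 -0.1207  0.0717] head 318.8527110730908 0.009430417235806473 62.56864249706268 [ 4.29  5.26 -0.75] [ 0.843 -0.812 -0.052] [ 0.39  0.27 -0.24  1.9   0.08  0.97 -2.17]
```

>>> jog_arm --steps '[[[1.5,1.5,0],0],[[0,0,0],5],[[0,0,0],6],[[0,0,0],6],[[0,0,0],6],[[0,0,0],6],[[0,0,0],6],[[0,0,0],6]]'

```text
t: 4.95
tool_pos: [0.4845, -0.1219, 0.0717]
tcp_rot: [3.141, -0.002, -0.001]
wrist_force: [-2.1, -1.7, 4.7]
grip_width: 0.0093
grasp_force: 63.5
```

```bash
python3 -c "
from h import *
st()"
```

```text
4.95 [ 0.4845 -0.1219  0.0717] head -0.06061900113358558 0.009319184771743282 63.492372035980225 [-2.09 -1.68  4.66] [-0.673  0.549 -0.231] [ 0.48  0.28 -0.35  1.9   0.12  0.98 -1.49]
```

>>> jog_arm --steps '[[[0,0,0],6],[[0,0,0],7],[[0,0,0],7],[[0,0,0],7],[[0,0,0],7],[[0,0,0],6],[[0,0,0],0],[[0,0,0],0]]'

```text
t: 5.75
tool_pos: [0.485, -0.1229, 0.0717]
tcp_rot: [2.955, 1.061, -0.0]
wrist_force: [-0.2, -4.7, 1.5]
grip_width: 0.0097
grasp_force: 63.1
```

```bash
python3 -c "
from h import *
st()"
```

```text
5.75 [ 0.485  -0.1229  0.0717] head 39.49741377382955 0.009681307053082127 63.12057852745056 [-0.18 -4.73  1.51] [-1.385 -0.053 -0.118] [ 0.58  0.3  -0.45  1.89  0.16  0.99 -0.83]
```

Heading is 39.5°, so the knob should be at green. I'm releasing it and rising.

>>> jog_arm --steps '[[[0,0,0],0],[[0,0,0],0],[[0,0,0],0],[[0,0,0],0],[[0,0,0],0],[[0,0,0],0],[[0,0,0],0],[[0,0,0],0]]' --jaw -1

```text
t: 6.55
tool_pos: [0.4849, -0.1208, 0.0713]
tcp_rot: [-2.954, -1.068, -0.0]
wrist_force: [-0.6, 0.5, 0.1]
grip_width: 0.0855
grasp_force: 0.0
```

>>> jog_arm --steps '[[[0,0,20],0],[[0,0,30],0],[[0,0,40],0],[[0,0,45],0],[[4,30,20],0],[[6,45,0],0],[[6,45,0],0],[[6,45,0],0]]'

```text
t: 7.35
tool_pos: [0.507, 0.0456, 0.2268]
tcp_rot: [2.955, 1.066, 0.001]
wrist_force: [0.1, -0.5, 0.0]
grip_width: 0.0851
grasp_force: 0.0
```

```bash
python3 -c "
from h import *
st();snap('top',250,180,160,100,5,'t2')"
```

```text
7.35 [0.507  0.0456 0.2268] head 39.69467691600012 0.08508554381537703 0.0 [ 0.06 -0.53  0.04] [-0.049 -0.04  -0.03 ] [ 0.38  0.18 -0.6   1.67  0.11  1.32 -1.12]
```

View pics/t2.png

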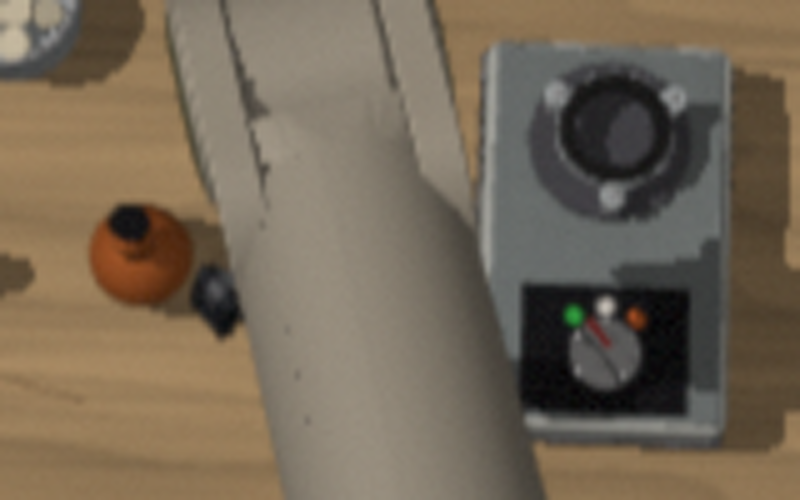

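The pointer is at the green mark: tip (588,322), mark (573,315) in the crop. Next is the flask, still at (141,254).

>>> jog_arm --steps '[[[14,35,0],0],[[14,35,0],0],[[13,28,0],0],[[0,0,-25],0],[[0,0,-35],0],[[0,0,-20],0],[[0,0,0],0],[[0,0,0],0]]'

```text
t: 8.2
tool_pos: [0.548, 0.1421, 0.1468]
tcp_rot: [-2.954, -1.068, 0.0]
wrist_force: [-0.2, -0.3, 1.2]
grip_width: 0.0856
grasp_force: 0.0
```

```bash
python3 -c "
from h import *
st()"
```

```text
8.2 [0.548  0.1421 0.1468] head -320.2509264479136 0.08555857231082342 0.0 [-0.17 -0.28  1.2 ] [-0.032 -0.028 -0.008] [ 0.19  0.38 -0.63  1.63  0.24  1.2  -1.37]
```

>>> jog_arm --steps '[[[0,7,0],0],[[0,7,0],0],[[0,0,-20],0],[[0,0,-25],0],[[0,0,-20],0],[[0,0,-15],0],[[0,0,0],0],[[0,0,0],0]]'

```text
t: 9.0
tool_pos: [0.5483, 0.1568, 0.0671]
tcp_rot: [-2.954, -1.068, -0.001]
wrist_force: [0.8, -0.5, 1.1]
grip_width: 0.0851
grasp_force: 0.0
```

```bash
python3 -c "
from h import *
st()"
```

```text
9.0 [0.5483 0.1568 0.0671] head -320.2285816162734 0.08505016343452051 0.0 [ 0.83 -0.46  1.1 ] [ 0.019 -0.018 -0.019] [ 0.14  0.48 -0.61  1.71  0.31  1.06 -1.44]
```

>>> jog_arm --steps '[[[0,0,0],0],[[0,0,0],0],[[0,0,0],0],[[0,0,0],0],[[0,0,0],0],[[0,0,0],0],[[0,0,0],0],[[0,0,0],0]]' --jaw 1

```text
t: 9.8
tool_pos: [0.5483, 0.1565, 0.0669]
tcp_rot: [-2.954, -1.068, -0.002]
wrist_force: [-0.9, 1.1, 4.5]
grip_width: 0.0251
grasp_force: 58.3
```

>>> jog_arm --steps '[[[0,0,5],0],[[0,0,15],0],[[0,0,25],0],[[0,0,30],0],[[0,0,30],0],[[0,0,20],0],[[0,0,0],0],[[0,0,0],0]]'

```text
t: 10.6
tool_pos: [0.5478, 0.1561, 0.1916]
tcp_rot: [-2.954, -1.068, -0.001]
wrist_force: [0.2, 1.5, -2.8]
grip_width: 0.0249
grasp_force: 59.3
```

```bash
python3 -c "
from h import *
st();snap('side',240,170,130,110,5,'s3')"
```

```text
10.6 [0.5478 0.1561 0.1916] head -320.25224982373874 0.024934353290447218 59.3367737531662 [ 0.21  1.48 -2.79] [-0.048  0.023  0.022] [ 0.18  0.35 -0.65  1.57  0.22  1.3  -1.38]
```

View pics/s3.png

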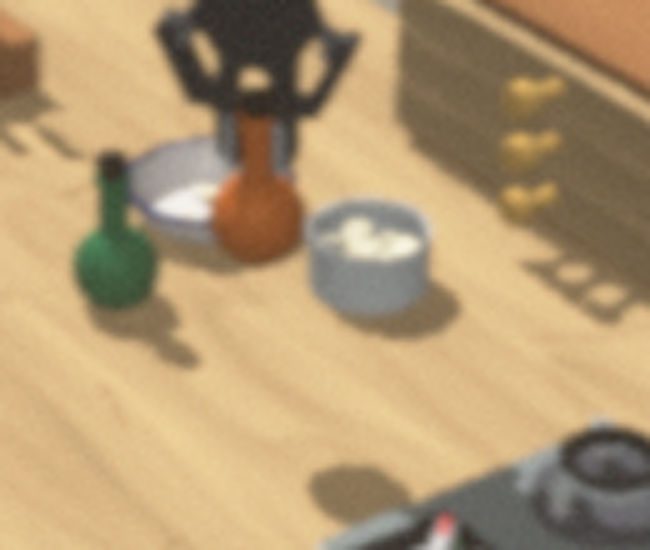

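The flask is held upright, with the bulb at (257,217) in the crop and everything around it undisturbed. I'm carrying it to the cradle.

>>> jog_arm --steps '[[[8,-25,5],0],[[8,-35,5],0],[[8,-40,0],0],[[8,-40,0],0],[[8,-40,0],0],[[8,-40,0],0],[[9,-35,0],0],[[9,-27,0],0]]'

```text
t: 11.45
tool_pos: [0.6129, -0.1291, 0.1993]
tcp_rot: [-2.955, -1.064, 0.005]
wrist_force: [0.8, 0.1, -0.7]
grip_width: 0.0249
grasp_force: 59.3
```

>>> jog_arm --steps '[[[0,0,0],0],[[0,0,0],0],[[0,0,0],0],[[0,0,0],0],[[0,0,0],0],[[0,0,0],0],[[0,0,0],0],[[0,0,0],0]]'

```text
t: 12.25
tool_pos: [0.6139, -0.1257, 0.2014]
tcp_rot: [-2.954, -1.068, -0.0]
wrist_force: [0.3, -0.5, -2.2]
grip_width: 0.0251
grasp_force: 59.4
```

```bash
python3 -c "
from h import *
st()"
```

```text
12.25 [ 0.6139 -0.1257  0.2014] head -320.24135001566844 0.02513538752995619 59.370306730270386 [ 0.32 -0.46 -2.23] [-0.044 -0.029 -0.001] [ 0.52  0.45 -0.52  1.39  0.22  1.36 -0.88]
```

>>> jog_arm --steps '[[[0,0,-10],0],[[0,0,-12],0],[[0,0,-10],0],[[0,0,-6],0],[[0,0,0],0],[[0,0,0],0],[[0,0,0],0],[[0,0,0],0]]'

```text
t: 13.05
tool_pos: [0.6142, -0.1258, 0.1639]
tcp_rot: [2.954, 1.068, 0.001]
wrist_force: [-0.4, -1.0, -2.2]
grip_width: 0.0249
grasp_force: 59.4
```

```bash
python3 -c "
from h import *
st();snap('side',300,190,130,110,5,'s4')"
```

```text
13.05 [ 0.6142 -0.1258  0.1639] head 39.74920942610045 0.024891599015732235 59.38247323036194 [-0.42 -1.   -2.2 ] [ 0.003 -0.03   0.034] [ 0.52  0.48 -0.51  1.44  0.24  1.28 -0.89]
```

View pics/s4.png

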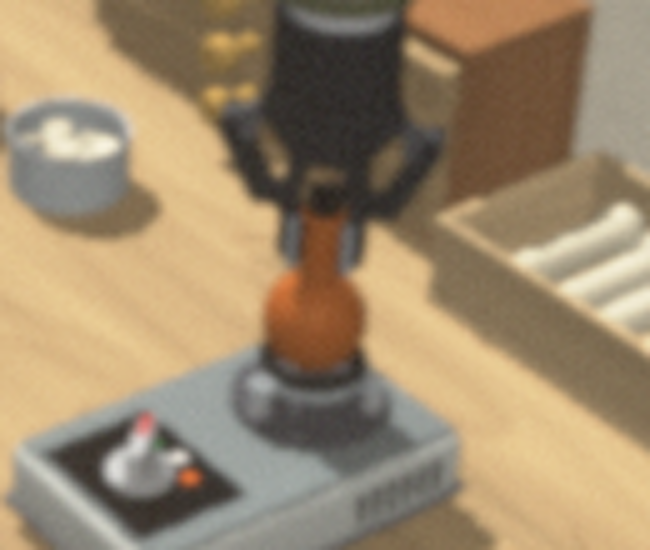

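The bulb (315,318) is centred over the ring (about 313,370), and the knob pointer is on the green side. I'm lowering it onto the seat.

>>> jog_arm --steps '[[[0,0,-2],0],[[0,0,-2],0],[[0,0,-2],0],[[0,0,-2],0],[[0,0,-1],0],[[0,0,0],0],[[0,0,0],0],[[0,0,0],0]]'

```text
t: 13.9
tool_pos: [0.6142, -0.126, 0.1547]
tcp_rot: [2.954, 1.068, 0.001]
wrist_force: [1.6, -1.6, 3.8]
grip_width: 0.0247
grasp_force: 59.0
```

```bash
python3 -c "
from h import *
st()"
```

```text
13.9 [ 0.6142 -0.126   0.1547] head 39.737909962020304 0.024737806820606754 59.009472727775574 [ 1.6  -1.62  3.76] [-0.401 -0.357 -0.049] [ 0.52  0.48 -0.51  1.46  0.24  1.27 -0.89]
```

>>> jog_arm --steps '[[[0.5,-0.5,-2],0],[[0,0,-2],0],[[0,0,-2],0],[[0,0,-2],0],[[0,0,0],0],[[0,0,0],0],[[0,0,0],0],[[0,0,0],0]]'

```text
t: 14.7
tool_pos: [0.6148, -0.1263, 0.1469]
tcp_rot: [2.954, 1.068, 0.002]
wrist_force: [0.7, -1.2, 6.8]
grip_width: 0.0247
grasp_force: 58.6
```

```bash
python3 -c "
from h import *
st()"
```

```text
14.7 [ 0.6148 -0.1263  0.1469] head 39.7481430112518 0.024745182155738128 58.63534212112427 [ 0.69 -1.23  6.84] [-0.238 -0.203  0.023] [ 0.52  0.49 -0.51  1.46  0.24  1.25 -0.9 ]
```

>>> jog_arm --steps '[[[0,0,-1],0],[[0,0,-1],0],[[0,0,-1],0],[[0,0,-1],0],[[0,0,0],0],[[0,0,0],0],[[0,0,0],0],[[0,0,0],0]]'

```text
t: 15.5
tool_pos: [0.6158, -0.1264, 0.1447]
tcp_rot: [2.953, 1.067, 0.006]
wrist_force: [-0.1, -0.7, 15.4]
grip_width: 0.0255
grasp_force: 58.0
```

```bash
python3 -c "
from h import *
st()"
```

```text
15.5 [ 0.6158 -0.1264  0.1447] head 39.742220512657426 0.025521337023818733 57.95951843261719 [-0.07 -0.69 15.41] [-0.177  0.046 -0.059] [ 0.52  0.49 -0.51  1.47  0.25  1.24 -0.9 ]
```

The force rose steeply, which means it has reached the stop. I'll hold briefly and take one look.

>>> jog_arm --steps '[[[0,0,0],0],[[0,0,0],0],[[0,0,0],0],[[0,0,0],0],[[0,0,0],0],[[0,0,0],0],[[0,0,0],0],[[0,0,0],0]]'

```text
t: 16.3
tool_pos: [0.6158, -0.1264, 0.1447]
tcp_rot: [2.953, 1.067, 0.006]
wrist_force: [0.3, -0.4, 15.3]
grip_width: 0.0246
grasp_force: 58.0
```

```bash
python3 -c "
from h import *
st();snap('side',300,190,130,110,5,'s5')"
```

```text
16.3 [ 0.6158 -0.1264  0.1447] head 39.74534877792425 0.024592478328532157 57.960442900657654 [ 0.34 -0.42 15.3 ] [-0.209  0.064 -0.013] [ 0.52  0.49 -0.51  1.47  0.25  1.24 -0.9 ]
```

View pics/s5.png

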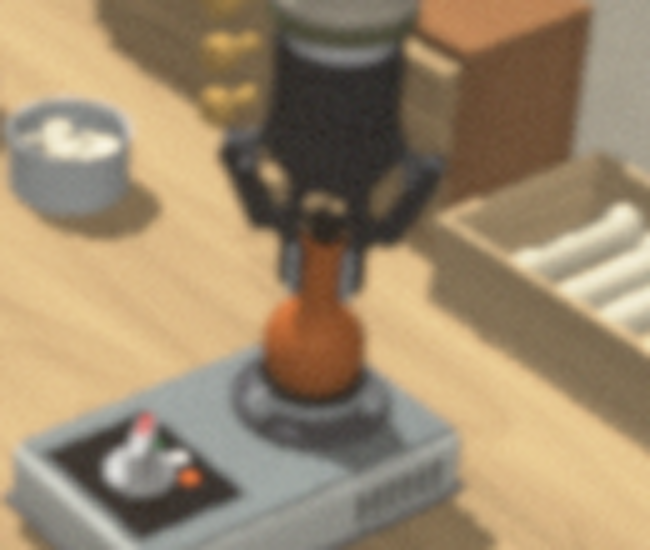

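The flask (315,345) is upright in the ring. The ring is pressed down close to the head plate, the push is steady at 15 N, and the knob is at green. I'm handing it in.

```bash
python3 -c "
from h import *
print(bot.close_job())"
```

```text
the job is handed in; nothing more can be done
None
```

The job is handed in: the mode knob is at green, and the amber flask is held upright by the neck, pressed to the bottom of the cradle's travel with a steady 15 N at about 16 s, with no bystander seen to move (the final view did not cover them all).

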